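# Eject a bottle and hold it on the touch mixer

## Robot

A 6-joint arm with a two-finger parallel gripper is mounted at the origin on a cart in front of the work surface, level with it; the furniture and walls round the work are solid. World frame = base frame: x ahead of the robot, y to its left, z up, the work surface at z = 0. Lengths are in m, angles in rad, forces in N, time in s.
With the tool pointing down it reaches from about 0.35 to 0.775 m from the base axis. Payload 5.5 kg.
Tool frame: the origin (TCP) lies at the very end of the fingers, on their centre line; the grasp point (between the pads) lies 19 mm behind it; z points along the fingers, y is the line along which they close (so a half turn about z gives the same grasp; the last joint's range is limited). The gripper opens to 85 mm and grips with 20 to 120 N. Pads are 22 mm wide; open, the fingers measure 114 mm over their backs; the gripper's body (76 mm by 85 mm) begins 54 mm behind the grasp point. The pads swing forward as they close: fully open they stand 13 mm farther back than shut.
Start: joints at [1.192, 0.313, 0.046, 1.304, 0, 1.431], TCP at [0.136, 0.559, 0.197] pointing down, gripper open.
Joint ranges: [-2.76, 2.76], [-0.86, 1.69], [-1.03, 1.26], [-2.2, 2.34], [-1.47, 1.5], [-3.14, 3.14]. Speed limits (rad/s): [2.57, 2.57, 3.14, 3.14, 3.14, 3.14].

## Interface

Orientations are given as a unit quaternion [w, x, y, z].
In Python, from workcell import env, cams, ticket, spotter gives the robot as it stands.
- The arm moves only by the tool jog_arm, never from a script. Its argument "increments" is a list that holds one entry, the list of rows, each a list of 7 numbers: the shift along the tool's x, y, z in units of 0.25 m (1.0 is 0.25 m), then the turn, a rotation vector about the tool's x, y, z in units of 180 degrees (1.0 is 180 degrees), then the closure in counts, from 0 (fully open) to 255 (shut). A call has 1 to 20 rows; each row shifts and turns the commanded pose from where the row before left it, along the tool's axes as they then stand; what a row does not reach is not made up. A row lasts 1/10 s, in which the tool goes at most 50 mm and 8.59 degrees, less where a joint would pass 70% of its speed; a pose out of reach is approached as far as the arm can. A call with a number of a shift or a turn outside -1 to 1 is refused whole. A call with a gripper value outside its range is refused whole. The fingers move at their own pace and stop on an object; "force" is the grip in N (left out, the last holds). Time passes only in rows, so rows that do not move let the fingers close. It gives the time, the measured TCP pose, the force, the opening and the grip force at its end, in the units of the state.
- env.get_state(): the state, without advancing time (a new reading comes with each control period).
- cams.read_camera(name): name is "scene" or "top" or "wrist"; returns a dict with "pixels" (480x640x3 uint8, red, green, blue), "fx", "fy", "cx", "cy" (pixels), "k1" (the pictures are not rectified: a ray, as slopes to the right and down, at radius r is drawn at 1 + k1 r^2 times it, then the intrinsics apply), "xyz" and "attitude" of the camera in the world; the wrist camera has in their place "mount" (4x4, takes a point from camera to tool coordinates, whose origin is the TCP and whose axes are the flange's). Camera axes: x right, y down, z forward; pixel columns grow to the right and rows downward; lengths in m; the calibration is good to about 2 mm. A picture is of the moment at which its call begins: read the wrist's pose just before it. There is no depth.
- ticket.hand_in(): hands the job in; it is judged then, once.
Trained networks look in the newest picture that a camera, given by its name, has taken for a name from the list of things; names that differ only in an ending like _2 or _b are one class to them, and where a whole thing is asked for, a point or a joint stands for the part that bears it (a point fixed in the world has none). Each returns a list of dicts, best first, with "conf" (0 to 1); they miss things now and then, are a little off and sometimes report something else, mostly with a low value. They report only what shows in the picture. A call takes as long as a camera call. They do not tell look-alikes from the thing itself.
- spotter.find_in(target, camera): "uv" ([column, row] in pixels, amid what is visible of it).
- spotter.cut_out(target, camera): "region" (480x640 bool, what is visible of it) and "uv" ([column, row] in pixels, amid what is visible of it).
- spotter.landmark_of(target, camera): "uv" ([column, row] in pixels: a listed point, or the origin of a listed thing).
The state is a dict: "clock": time; "joint_pos": joint angles; "qvel": joint speeds; "tau": joint torques, N m; "tcp_pos": TCP position; "orientation": TCP orientation; "wrist_force": force on the tool from outside, world axes, zero at the start; "ft_torque": the same for the moment, N m; "finger_gap": finger opening in m; "grip_force": force on a finger pad.
Only numpy, scipy, OpenCV 4.12 (cv2) and the standard library are available. Lean on these libraries where they do the work, as an engineer would, in place of code of your own. Each camera call takes 0.05 s, during which the arm holds its last target. There are 200 camera calls.

## Task

Push the ejector slide of the stand fully home so that the small bottle is pushed out of its covered bay, and let the slide spring back. Then take the bottle, keep it upright, set its foot in the mixer's sprung cup and press the cup down with it about 8 mm, until the bright sleeve under the cup has just gone down into the collar, never to the bottom stop. Keep it at that depth for at least two seconds and finish while still holding the bottle pressed there; do not knock the other bottles and glassware about.

Things in the scene. Friction and masses are not known exactly. Their poses are not given: they have to be found in the camera images.
- indicator: White round bottle with orange screw cap, 36 mm diameter, 76 mm tall, about 0.08 kg. Origin: centre of its underside, z up. Starts upright in the stand's covered bay; once ejected it stands on the tray, to be gripped from above across the stand's x axis round its straight body (about 40 mm above its underside; the shoulder narrows above; keep the lowest 15 mm free for the cup).
- ejector_stand: Fixed stand, 66 mm (x) by 190 mm (y), floor 8 mm thick; origin under the bay, z up. Roofed clear bay, 53 mm wide, y -30 to +22 mm, top 100 mm up, holds the bottle at y = 0 behind a light sprung ball. Its mouth looks to +y; there an open tray (rails at x = +-23 mm, top 13 mm up; end stop at y = 90 mm) takes the bottle, which ends at about y = 60 mm, its underside 8 mm up.
- ejector (a joint): Travel of the sprung ejector slide, m: 0 at rest, 0.060 fully home (hard stop). It moves along the stand's +y and pushes the bottle ahead of it; the spring needs about 2 N at first, 5.5 N fully home, and returns the slide by itself when let go.
- push_face (a point): The point to push towards the stand's +y: on the outer (-y) face of the slide's upright grey push plate, 40 mm wide (x), 8 mm thick, from 12 to 104 mm above the worktop; the point is 78 mm above the worktop, at rest 95 mm from the stand's origin. Moves with the slide.
- mixer: Fixed white touch mixer, 130 mm (x) by 120 mm (y), 58 mm high, with a collar on top (80 mm diameter, its top 66 mm above the worktop). Origin centre of its underside, z up. The sprung cup stands on its axis. Behind the work (farther from the robot) stands a large fixed water bath, under 0.36 m high: keep clear of it or pass above.
- cup_floor (a point): Centre of the inner floor of the mixer's black cup, where the bottle's foot rests; 81 mm above the worktop when up, moves down with the cup. Inside, the cup is 13 mm deep, 41 mm diameter at the floor, 47 mm at the mouth; outside 60 mm; rim 94 mm up. Below the cup a bright sleeve shows 8 mm above the collar when the cup is up.
- mixer_cup (a joint): How far the mixer's cup is pressed straight down, m: 0 up, 0.014 at the bottom stop; 0.008 is the wanted depth, where the bright sleeve has just gone into the collar. Spring about 600 N/m with 3 N preload: some 8 N at 8 mm.
- redcap_bottle: Bystander: white bottle with red cap, 48 mm diameter, 111 mm tall; origin under its centre.
- reagent_bottle: Bystander: clear bottle with blue cap, 56 mm diameter, 106 mm tall; origin under its centre.
- petri_dish: Bystander: flat round dish, 57 mm diameter, 15 mm high; origin under its centre.
- beaker: Bystander: beaker, 71 mm diameter, 93 mm tall; origin under its centre.
Not all that is in view belongs to the job. Leave any green or pink look-alike of the indicator alone.

How it is judged:
On the way, in this order (a step that is already met when the one before it is completed fails the run):
1. the ejector slide is pressed fully home (within 5 mm) and has pushed the bottle out of the bay onto the tray (value of joint ejector above 0.055 m and y of indicator in the frame of ejector_stand above 0.05 m and angle between indicator's own z axis and vertical below 0.2 rad), for 0.1 s.
2. the slide has sprung back (within 10 mm) and the bottle is lifted in the gripper, more than 40 mm above the worktop (value of joint ejector below 0.01 m and height (world z) of indicator above 0.04 m and contact force between the fingers and indicator above 1 N), for 0.1 s.
3. the gripped bottle, seated upright in the cup, keeps the cup pressed 5.5 to 10.5 mm down for two seconds (value of joint mixer_cup between 0.0055 and 0.0105 m and horizontal distance between indicator and cup_floor below 0.006 m and z of indicator in the frame of cup_floor between -0.004 and 0.004 m and angle between indicator's own z axis and vertical below 0.12 rad and contact force between the fingers and indicator above 1 N and contact force between indicator and mixer_cup above 2 N and contact force between each of the arm, the fingers and mixer_cup below 0.5 N), for 2 s.
At the end, for the whole second after the job is handed in: Bottle still gripped and at rest, upright (7 deg) in the cup (6 mm of centre, 4 mm of its floor); cup 5.5-10.5 mm down, pressed (over 2 N) by the bottle alone, robot not touching the cup; slide back within 10 mm of rest; bystanders within 40 mm of their starts (all of step 3 and linear speed of indicator below 0.02 m/s and value of joint ejector below 0.01 m and distance of each of redcap_bottle, reagent_bottle, petri_dish, beaker from where it was at the start of the episode below 0.04 m); the arm keeps its last pose, push and grip.
It fails at once if the cup is pressed to its bottom stop (more than 13 mm) (value of joint mixer_cup above 0.013 m).
It fails at once if the bottle is tipped by more than 35 degrees (angle between indicator's own z axis and vertical above 0.6 rad).
It fails at once if a bystander bottle, dish or beaker is moved by more than 40 mm (distance of any of redcap_bottle, reagent_bottle, petri_dish, beaker from where it was at the start of the episode above 0.04 m).
It also fails if it takes over 70 s, if anything falls off the work surface, if the arm or the gripper's body presses on something with over 40 N, if the wrist force passes 120 N, or if a joint passes its speed limit or range.

## Working session

There is one attempt and no reset: what is moved stays moved. The work goes in short steps, Python scripts to look and compute and a tool call to move; the robot and the scene stay as the last step left them, time stands still between calls to the robot, and variables do not carry over. Pictures are saved under pics/ and viewed, at most 12 in all, crops included, and the job is handed in when it is done.

Besides the shell and the picture viewer there is one more tool, called after ">>>" as name(argument=value, ...), one argument or row to a line, values as JSON. jog_arm: Moves the arm, as the interface text tells. Shifts and turns lie within -1 to 1; 1 stands for 0.25 m of shift or 180 degrees of turn. Its arguments: {"type":"object","properties":{"increments":{"type":"array"},"force":{"type":"number"}},"required":["increments"]}

```bash
mkdir -p pics; ls; cat > h.py <<'E'
import numpy as np, cv2
from scipy.spatial.transform import Rotation as R
from workcell import env, cams, ticket, spotter
def rot(a):
    a=np.array(a,float)
    if a.shape==(3,3): return a
    return R.from_quat(a.ravel()[[1,2,3,0]]).as_matrix()
def cam(name):
    s=env.get_state(); c=cams.read_camera(name)
    if 'mount' in c:
        M=np.array(c['mount']); Rt=rot(s['orientation'])
        c['R']=Rt@M[:3,:3]; c['t']=Rt@M[:3,3]+np.array(s['tcp_pos'])
    else: c['R']=rot(c['attitude']); c['t']=np.array(c['xyz'])
    return c
def ray(c,uv):
    d=np.array([(uv[0]-c['cx'])/c['fx'],(uv[1]-c['cy'])/c['fy']]); p=d.copy()
    for _ in range(20): p=d/(1+c['k1']*(p@p))
    return c['R']@np.array([p[0],p[1],1])
def atz(c,uv,z):
    r=ray(c,uv); return c['t']+r*(z-c['t'][2])/r[2]
def proj(c,P):
    q=c['R'].T@(np.array(P)-c['t']); p=q[:2]/q[2]; p=p*(1+c['k1']*(p@p))
    return np.array([p[0]*c['fx']+c['cx'],p[1]*c['fy']+c['cy']])
def tri(c1,u1,c2,u2):
    A=[];b=[]
    for c,u in((c1,u1),(c2,u2)):
        r=ray(c,u); r/=np.linalg.norm(r); P=np.eye(3)-np.outer(r,r); A.append(P); b.append(P@c['t'])
    return np.linalg.lstsq(np.vstack(A),np.hstack(b),rcond=None)[0]
def save(c,n): cv2.imwrite('pics/'+n,c['pixels'][:,:,::-1])
E
python3 - <<'E'
from h import *
np.set_printoptions(precision=3,suppress=True)
C={}
for n in('scene','top'):
    C[n]=c=cam(n); save(c,n+'0.png'); print(n,c['t'],c['R'][:,2],c['fx'],c['k1'])
Z=dict(indicator=.008,ejector_stand=0,push_face=.078,mixer=0,cup_floor=.081,redcap_bottle=0,reagent_bottle=0,petri_dish=0,beaker=0)
for k,z in Z.items():
    for n in C:
        for l in spotter.landmark_of(k,n)[:3]: print(k,n,np.array(l['uv']).round(1),round(l['conf'],2),atz(C[n],l['uv'],z))
print(env.get_state())
E
```

```text
pics
scene [-0.137  1.376  0.7  ] [ 0.479 -0.762 -0.436] 563.6093340227203 -0.18034004080401286
top [0.31  0.281 1.253] [ 0.185  0.015 -0.983] 548.1241358928863 -0.005096930009346314
indicator scene [332.7 282.7] 0.94 [0.465 0.346 0.008]
indicator scene [287.4 363.8] 0.82 [0.376 0.665 0.008]
indicator scene [350.7 333.1] 0.69 [0.324 0.507 0.008]
indicator top [379.  264.1] 0.76 [0.473 0.156 0.008]
indicator top [161.9 299.1] 0.69 [0.384 0.648 0.008]
indicator top [233.5 322.1] 0.63 [0.335 0.483 0.008]
ejector_stand scene [332.6 285.4] 0.69 [0.466 0.345 0.   ]
ejector_stand top [299.1 267.3] 0.83 [0.463 0.339 0.   ]
ejector_stand top [342.1 188.7] 0.22 [0.651 0.242 0.   ]
push_face scene [340.9 240.1] 0.6 [0.498 0.254 0.078]
push_face top [337.6 250. ] 0.66 [0.493 0.253 0.078]
mixer scene [342.3 225.3] 0.81 [0.626 0.023 0.   ]
mixer top [432.  196.8] 0.78 [0.635 0.031 0.   ]
cup_floor scene [284.4 235.5] 0.65 [0.629 0.317 0.081]
cup_floor scene [340.6 201.6] 0.59 [0.627 0.035 0.081]
cup_floor top [439.1 189.8] 0.79 [0.63  0.031 0.081]
redcap_bottle scene [295.7 251.2] 0.92 [0.645 0.24
[... 153 characters left out ...]
.7] 0.83 [0.716 0.172 0.   ]
petri_dish scene [369.1 316.7] 0.57 [0.326 0.419 0.   ]
petri_dish top [267.  325.8] 0.56 [0.329 0.408 0.   ]
beaker scene [290.6 330.3] 0.9 [0.443 0.559 0.   ]
beaker top [201.3 274.6] 0.85 [0.442 0.564 0.   ]
{'clock': 1.0, 'joint_pos': array([ 1.192,  0.313,  0.046,  1.304, -0.   ,  1.431]), 'qvel': array([-0.   , -0.002,  0.001,  0.001, -0.001, -0.   ]), 'tau': array([ -0.002, -48.048,  29.882,   0.   ,  -0.   ,   0.   ]), 'tcp_pos': array([0.136, 0.559, 0.197]), 'orientation': array([0.   , 0.119, 0.993, 0.   ]), 'wrist_force': array([-0.173, -0.367,  0.09 ]), 'ft_torque': array([ 0.009, -0.024, -0.023]), 'grip_force': 0.0, 'finger_gap': 0.08521099935775962}
```

```bash
python3 - <<'E'
import cv2
a=cv2.imread('pics/scene0.png');b=cv2.imread('pics/top0.png')
cv2.imwrite('pics/c1.png',cv2.resize(a[160:420,200:460],(600,600),interpolation=3))
cv2.imwrite('pics/c2.png',cv2.resize(b[130:370,130:480],(800,549),interpolation=3))
E
```

```text
(no output)
```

View pics/c1.png

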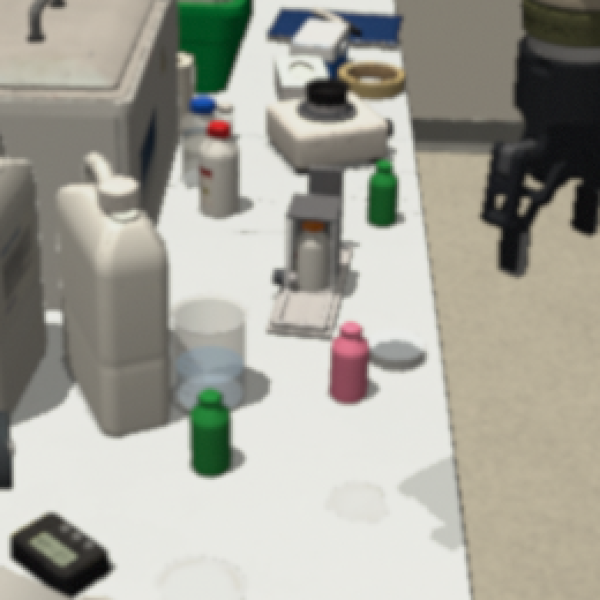

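View pics/c2.png

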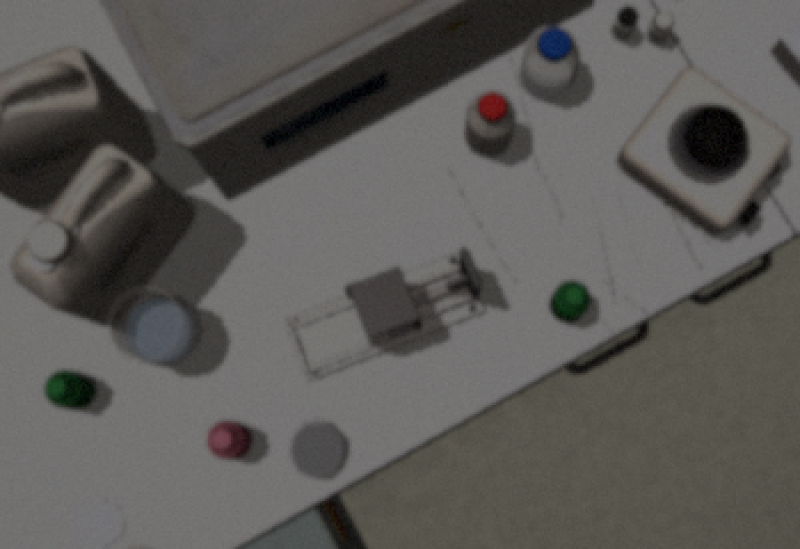

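The wanted bottle is the white one with the orange cap, in the roofed bay at scene (335,270) and hidden under the roof at top (299,267). These could be mistaken for it:
- green bottle: scene (287,364), top (162,299)
- pink bottle: scene (350,333), top (233,322)
- green bottle: scene (366,245), top (379,264)
- red-capped bottle: scene (295,240)

The scene crop confirms the choice. The stand's +y axis points along about (-0.316, 0.949). First I'll turn the tool so its x lies along that axis, then go behind the push plate.

>>> jog_arm(
  increments=[
    [[0,0,0,0,0,0.046,255],[0,0,0,0,0,0.046,255],[0,0,0,0,0,0.046,255],[0,0,0,0,0,0.046,255],[0,0,0,0,0,0.046,255],[0,0,0,0,0,0.046,255],[0,0,0,0,0,0.046,255],[-0.15,0.081,0,0,0,0,255],[-0.15,0.081,0,0,0,0,255],[-0.15,0.081,0,0,0,0,255],[-0.15,0.081,0,0,0,0,255],[-0.15,0.081,0,0,0,0,255],[-0.15,0.081,0,0,0,0,255],[-0.15,0.081,0,0,0,0,255],[-0.15,0.081,0,0,0,0,255],[-0.15,0.081,0,0,0,0,255],[-0.15,0.081,0,0,0,0,255],[-0.15,0.081,0,0,0,0,255],[-0.15,0.081,0,0,0,0,255],[0,0,0,0,0,0,255]],
  ],
)

```text
clock: 3.0
tcp_pos: [0.5121, 0.2047, 0.1963]
orientation: [0.001, 0.588, 0.809, 0.0]
wrist_force: [0.4, -0.4, 0.5]
finger_gap: -0.0
grip_force: 0.0
```

```bash
python3 - <<'E'
from h import *
np.set_printoptions(precision=4,suppress=True)
s=env.get_state(); print(s['tcp_pos'],rot(s['orientation']),s['joint_pos'],s['wrist_force'])
c=cam('wrist'); save(c,'w1.png'); print(c['t'],c['R'][:,2])
for k,z in(('ejector_stand',0),('push_face',.078),('indicator',.008),('cup_floor',.081)):
    for l in spotter.landmark_of(k,'wrist')[:2]: print(k,np.array(l['uv']),l['conf'],atz(c,l['uv'],z))
E
```

```text
[0.5121 0.2047 0.1963] [[-0.3095  0.9509  0.0018]
 [ 0.9509  0.3095 -0.0008]
 [-0.0013  0.0015 -1.    ]] [ 0.2355  0.2662 -0.0189  1.2841 -0.0012  1.4917] [ 0.4432 -0.3537  0.4737]
[0.4904 0.273  0.3733] [ 0.0877 -0.2681 -0.9594]
ejector_stand [315.1  56.3] 0.86 [0.4633 0.343  0.    ]
push_face [321.2 163.5] 0.66 [0.4989 0.2519 0.078 ]
indicator [278. 233.] 0.7 [0.4796 0.1623 0.008 ]
```

View pics/w1.png

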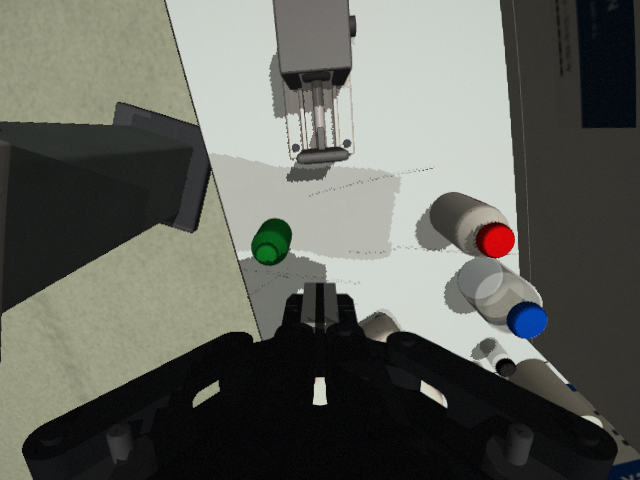

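The wrist view shows the push plate at (323,156) and the stand roof above it. The green look-alike at (270,242) and the red-cap bottle at (470,225) are clear of the line. The stand's yaw is about 20.5°, so I'll turn 2.5°, shift 3 mm across, lower, and approach to just short of the plate.

>>> jog_arm(
  increments=[
    [[0,0.012,0,0,0,-0.014,255],[0,0,0.13,0,0,0,255],[0,0,0.13,0,0,0,255],[0,0,0.13,0,0,0,255],[0,0,0.13,0,0,0,255],[0.06,0,0,0,0,0,255],[0.06,0,0,0,0,0,255],[0,0,0,0,0,0,255],[0,0,0,0,0,0,255]],
  ],
)

```text
clock: 4.15
tcp_pos: [0.5015, 0.2388, 0.0688]
orientation: [0.001, 0.566, 0.824, 0.001]
wrist_force: [0.2, -0.8, -0.0]
finger_gap: 0.0
grip_force: 0.0
```

>>> jog_arm(
  increments=[
    [[0.024,0,0,0,0,0,255],[0.024,0,0,0,0,0,255],[0.024,0,0,0,0,0,255],[0,0,0,0,0,0,255],[0,0,0,0,0,0,255]],
  ],
)

```text
clock: 4.65
tcp_pos: [0.4949, 0.2542, 0.0676]
orientation: [0.001, 0.567, 0.824, 0.001]
wrist_force: [1.1, -2.1, 6.4]
finger_gap: -0.0
grip_force: 3.0
```

```bash
python3 - <<'E'
from h import *
np.set_printoptions(precision=4,suppress=True)
c=cam('scene'); d=cam('wrist')
s=env.get_state(); print(s['wrist_force'],s['ft_torque'],s['tcp_pos'])
a=cv2.resize(c['pixels'][200:320,270:390],(600,600),interpolation=3)
cv2.imwrite('pics/p2.png',np.hstack([a])[:,:,::-1])
for k,z in(('push_face',.078),('ejector_stand',0)):
  for l in spotter.landmark_of(k,'wrist')[:1]: print(k,np.array(l['uv']),l['conf'],atz(d,l['uv'],z))
  for l in spotter.landmark_of(k,'scene')[:1]: print(k,np.array(l['uv']),l['conf'],atz(c,l['uv'],z))
E
```

```text
[ 1.4226 -2.6909  6.2331] [-0.4325 -0.0387 -0.0152] [0.4949 0.2541 0.0676]
push_face [325.  265.1] 0.87 [0.4951 0.263  0.078 ]
push_face [341.6 242.7] 0.46 [0.4888 0.2665 0.078 ]
ejector_stand [321.3 100.2] 0.59 [0.4631 0.3426 0.    ]
ejector_stand [332.5 286.5] 0.97 [0.4631 0.35   0.    ]
```

View pics/p2.png

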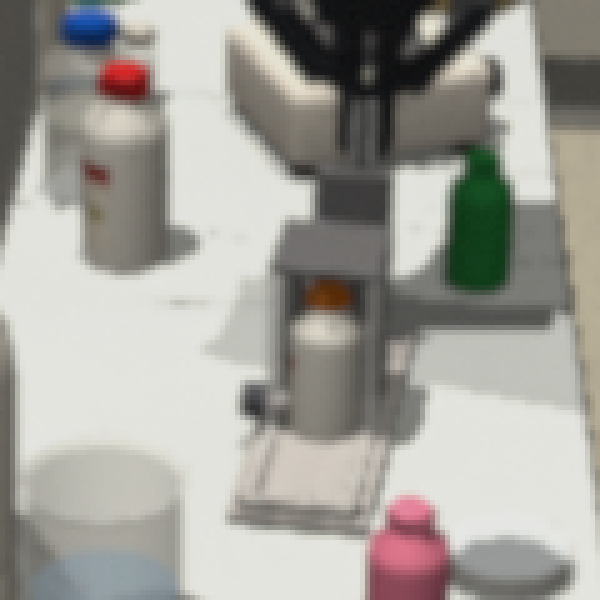

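The slide is about 10 mm in, but a 6 N upward force suggests a finger ledge is sitting on the plate's top edge (104 mm). I'll back off, rise 15 mm and push again with only the tips.

>>> jog_arm(
  increments=[
    [[-0.06,0,0,0,0,0,255],[-0.04,0,0,0,0,0,255],[0,0,-0.06,0,0,0,255],[0,0,0,0,0,0,255],[0.04,0,0,0,0,0,255],[0.04,0,0,0,0,0,255],[0.02,0,0,0,0,0,255],[0,0,0,0,0,0,255],[0,0,0,0,0,0,255]],
  ],
)

```text
clock: 5.85
tcp_pos: [0.4937, 0.2544, 0.0814]
orientation: [-0.0, 0.567, 0.824, -0.0]
wrist_force: [0.2, 0.8, 0.5]
finger_gap: 0.0003
grip_force: 0.0
```

>>> jog_arm(
  increments=[
    [[0.02,0,0,0,0,0,255],[0.02,0,0,0,0,0,255],[0.02,0,0,0,0,0,255],[0.02,0,0,0,0,0,255],[0,0,0,0,0,0,255],[0,0,0,0,0,0,255]],
  ],
)

```text
clock: 6.45
tcp_pos: [0.4869, 0.2728, 0.0817]
orientation: [0.0, 0.567, 0.824, -0.0]
wrist_force: [-0.4, 0.5, 0.2]
finger_gap: -0.0003
grip_force: 0.0
```

```bash
python3 - <<'E'
from h import *
np.set_printoptions(precision=4,suppress=True)
c=cam('scene'); d=cam('wrist')
s=env.get_state(); print(s['wrist_force'],s['tcp_pos'])
a=cv2.resize(c['pixels'][200:320,270:390],(400,400),interpolation=3)
b=cv2.resize(d['pixels'][80:380,170:470],(400,400),interpolation=3)
cv2.imwrite('pics/p3.png',np.hstack([a,b])[:,:,::-1])
for k,z in(('push_face',.078),('ejector_stand',0)):
  for l in spotter.landmark_of(k,'wrist')[:1]: print(k,np.array(l['uv']),l['conf'],atz(d,l['uv'],z))
print(proj(d,s['tcp_pos']))
E
```

```text
[-0.4053 -0.2909 -0.6407] [0.487  0.2726 0.0817]
push_face [323.7 308.7] 0.73 [0.4983 0.2516 0.078 ]
ejector_stand [322.  132.7] 0.84 [0.463  0.3421 0.    ]
[318.2899 272.734 ]
```

View pics/p3.png

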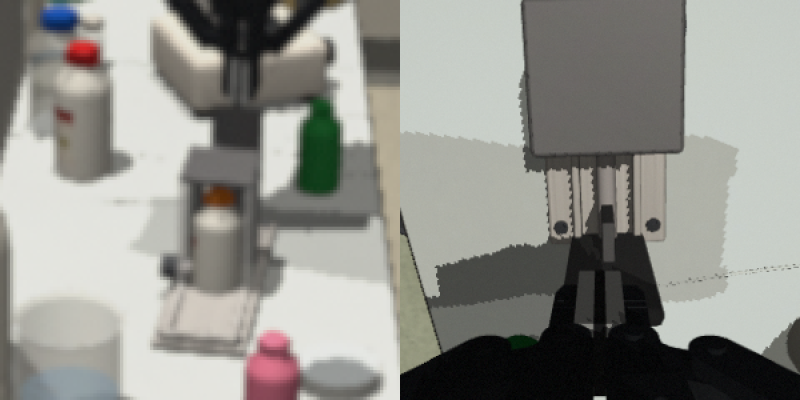

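```bash
python3 - <<'E'
from h import *
np.set_printoptions(precision=1,suppress=True)
d=cam('wrist');c=cam('scene');s=env.get_state()
yx=np.array([-.35,.937,0]);xx=np.array([.937,.35,0]);O=np.array([.4633,.343,0])
for y in(-.095,-.087,-.075,-.060):
  print(y,[proj(d,O+y*yx+x*xx+[0,0,.104]) for x in(-.02,.02)],proj(c,O+y*yx+[0,0,.104]))
print('tcp',proj(c,s['tcp_pos']))
im=d['pixels'][220:360,240:400]
im=np.clip(im.astype(float)*2.2,0,255).astype('uint8')
cv2.imwrite('pics/p4.png',cv2.resize(im,(686,600),interpolation=3)[:,:,::-1])
E
```

```text
-0.095 [array([282.5, 327.5]), array([362.6, 328.1])] [341.7 230.9]
-0.087 [array([282.1, 313.2]), array([363.4, 313.7])] [341.2 232.2]
-0.075 [array([281.5, 290.9]), array([364.5, 291.5])] [340.4 234.1]
-0.06 [array([280.7, 261.6]), array([366. , 262.2])] [339.3 236.7]
tcp [341.  242.4]
```

View pics/p4.png

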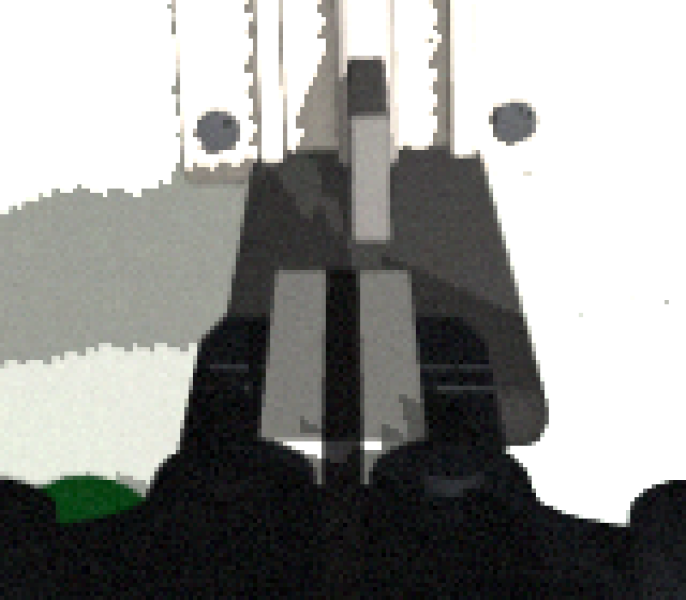

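```bash
python3 - <<'E'
from h import *
np.set_printoptions(precision=1,suppress=True)
d=cam('wrist');c=cam('scene');s=env.get_state(); Rt=rot(s['orientation']);t=s['tcp_pos']
print(np.array(d['mount']).round(3).tolist(), t, s['finger_gap'])
for x in(-.011,0,.011):
  for z in(0,-.01,-.02,-.03,-.04):
    P=t+Rt@[x,.008,z]; print(x,z,proj(d,P),proj(c,P))
E
```

```text
[[0.001, -0.96, -0.281, 0.071], [1.0, 0.001, -0.001, 0.001], [0.001, -0.281, 0.96, -0.177], [0.0, 0.0, 0.0, 1.0]] [0.5 0.3 0.1] -0.0004765830582782036
-0.011 0 [332.8 291.2] [338.6 240.2]
-0.011 -0.01 [333.5 299.3] [338.7 236.7]
-0.011 -0.02 [334.3 308.3] [338.8 233. ]
-0.011 -0.03 [335.1 318.3] [338.9 229.4]
-0.011 -0.04 [336.  329.6] [339.  225.8]
0 0 [333.1 272.6] [337.9 242.1]
0 -0.01 [333.8 279.9] [338.  238.5]
0 -0.02 [334.6 288. ] [338.1 234.9]
0 -0.03 [335.4 297. ] [338.2 231.2]
0 -0.04 [336.4 307.2] [338.3 227.6]
0.011 0 [333.3 253.3] [337.1 244. ]
0.011 -0.01 [334.1 259.7] [337.2 240.4]
0.011 -0.02 [334.9 266.8] [337.3 236.7]
0.011 -0.03 [335.8 274.8] [337.4 233.1]
0.011 -0.04 [336.8 283.8] [337.5 229.4]
```

The fingers drew past over the plate without pushing it. The wrist picture (tip edge at row 283), the scene picture (tip at row about 228) and the 6 N upward scrape on the plate top all agree: the real fingertips are about 37 mm short of the reported TCP. I'll back off, go lower and push again.

>>> jog_arm(
  increments=[
    [[-0.08,0,0,0,0,0,255],[-0.08,0,0,0,0,0,255],[-0.08,0,0,0,0,0,255],[0,0,0.1,0,0,0,255],[0,0,0.11,0,0,0,255],[0,0,0,0,0,0,255],[0.04,0,0,0,0,0,255],[0.04,0,0,0,0,0,255],[0,0,0,0,0,0,255],[0.02,0,0,0,0,0,255],[0.02,0,0,0,0,0,255],[0,0,0,0,0,0,255],[0,0,0,0,0,0,255]],
  ],
)

```text
clock: 8.15
tcp_pos: [0.498, 0.2445, 0.0295]
orientation: [0.0, 0.567, 0.824, 0.0]
wrist_force: [1.5, -1.6, 1.1]
finger_gap: -0.0004
grip_force: 0.0
```

>>> jog_arm(
  increments=[
    [[0.02,0,0,0,0,0,255],[0.02,0,0,0,0,0,255],[0,0,0,0,0,0,255],[0,0,0,0,0,0,255]],
  ],
)

```text
clock: 8.55
tcp_pos: [0.4941, 0.2541, 0.0292]
orientation: [0.0, 0.567, 0.824, 0.0]
wrist_force: [0.7, -3.3, 1.7]
finger_gap: 0.0
grip_force: 0.0
```

>>> jog_arm(
  increments=[
    [[0.02,0,0,0,0,0,255],[0.02,0,0,0,0,0,255],[0.02,0,0,0,0,0,255],[0.02,0,0,0,0,0,255],[0.02,0,0,0,0,0,255],[0.02,0,0,0,0,0,255],[0.02,0,0,0,0,0,255],[0.02,0,0,0,0,0,255],[0,0,0,0,0,0,255],[0,0,0,0,0,0,255]],
  ],
)

```text
clock: 9.55
tcp_pos: [0.4795, 0.2913, 0.029]
orientation: [-0.0, 0.567, 0.824, -0.0]
wrist_force: [0.5, -4.9, 1.4]
finger_gap: 0.0
grip_force: 0.0
```

>>> jog_arm(
  increments=[
    [[0.012,0,0,0,0,0,255],[0.012,0,0,0,0,0,255],[0,0,0,0,0,0,255],[0,0,0,0,0,0,255]],
  ],
)

```text
clock: 9.95
tcp_pos: [0.4775, 0.2967, 0.029]
orientation: [-0.0, 0.567, 0.824, -0.0]
wrist_force: [0.7, -5.7, 0.8]
finger_gap: -0.0
grip_force: 0.0
```

>>> jog_arm(
  increments=[
    [[0.01,0,0,0,0,0,255],[0.01,0,0,0,0,0,255],[0,0,0,0,0,0,255],[0,0,0,0,0,0,255]],
  ],
)

```text
clock: 10.35
tcp_pos: [0.4769, 0.2979, 0.0291]
orientation: [0.003, 0.568, 0.823, -0.002]
wrist_force: [4.6, -16.2, 1.6]
finger_gap: 0.0001
grip_force: 0.0
```

The hard stop is reached (16 N). Now I'll back off so the slide returns, rise, open, and go near the bottle for a close look.

>>> jog_arm(
  increments=[
    [[-0.05,0,0,0,0,0,255],[-0.05,0,0,0,0,0,255],[-0.06,0,0,0,0,0,255],[-0.06,0,0,0,0,0,255],[-0.06,0,0,0,0,0,255],[0,0,-0.15,0,0,0,255],[0,0,-0.15,0,0,0,255],[0,0,-0.15,0,0,0,100],[0,0,-0.15,0,0,0,0],[0.15,0,0,0,0,0,0],[0.15,0,0,0,0,0,0],[0.15,0,0,0,0,0,0],[0.15,0,0,0,0,0,0],[0,0,0,0,0,0,0],[0,0,0,0,0,0,0]],
  ],
)

```text
clock: 11.85
tcp_pos: [0.4469, 0.3766, 0.1789]
orientation: [-0.0, 0.566, 0.824, -0.0]
wrist_force: [-0.3, 0.2, 0.0]
finger_gap: 0.0859
grip_force: 0.0
```

```bash
python3 - <<'E'
from h import *
np.set_printoptions(precision=4,suppress=True)
s=env.get_state(); print(s['tcp_pos'],s['wrist_force'],s['finger_gap'])
d=cam('wrist');c=cam('scene');t=cam('top')
for k,z in(('indicator',.008),('push_face',.078),('ejector_stand',0)):
  for n,q in(('wrist',d),('scene',c),('top',t)):
    for l in spotter.landmark_of(k,n)[:3]: print(k,n,np.array(l['uv']),round(l['conf'],2),atz(q,l['uv'],z))
a=cv2.resize(c['pixels'][200:320,270:390],(320,320),interpolation=3)
b=cv2.resize(d['pixels'],(427,320))
cv2.imwrite('pics/p5.png',np.hstack([a,b])[:,:,::-1])
E
```

```text
[0.4469 0.3766 0.1789] [-0.3327  0.1543  0.0436] 0.08589649541048236
indicator wrist [280.5 381.9] 0.71 [0.4788 0.1653 0.008 ]
indicator wrist [254.7  54.7] 0.65 [0.3405 0.4896 0.008 ]
indicator wrist [319.7 193.5] 0.6 [0.4417 0.3915 0.008 ]
indicator scene [366.7 259.1] 0.91 [0.4541 0.1901 0.008 ]
indicator scene [287.3 364.9] 0.85 [0.3744 0.6678 0.008 ]
indicator scene [331.3 296.4] 0.79 [0.4351 0.4024 0.008 ]
indicator top [164.2 300.4] 0.76 [0.3808 0.6426 0.008 ]
indicator top [376.3 265.1] 0.63 [0.4702 0.1626 0.008 ]
indicator top [235.1 322. ] 0.49 [0.3357 0.4793 0.008 ]
push_face wrist [324.7 367.7] 0.92 [0.5007 0.2515 0.078 ]
push_face scene [339.7 243.4] 0.64 [0.4908 0.2726 0.078 ]
push_face top [336.7 248.5] 0.48 [0.4958 0.255  0.078 ]
ejector_stand wrist [322.2 240.8] 0.92 [0.4627 0.3443 0.    ]
ejector_stand scene [331.9 285.1] 0.6 [0.4679 0.3451 0.    ]
```

View pics/p5.png

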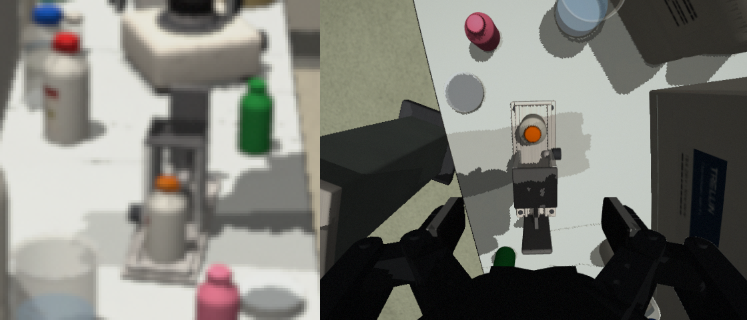

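The bottle stands on the tray (scene crop (165,225), wrist cap pixel about (318,200)), and the slide is back at rest. I'll get its position from the cap.

```bash
python3 - <<'E'
from h import *
np.set_printoptions(precision=4,suppress=True)
yx=np.array([-.35,.937,0]);xx=np.array([.937,.35,0]);O=np.array([.463,.343,0])
s=env.get_state();P=[]
for n in('wrist','scene'):
  d=cam(n); h=cv2.cvtColor(d['pixels'],cv2.COLOR_RGB2HSV)
  m=cv2.inRange(h,(5,150,90),(18,255,255))
  k,l,st,ce=cv2.connectedComponentsWithStats(m); i=1+st[1:,4].argmax()
  p=atz(d,ce[i],.082 if n=='wrist' else .077); print(n,st[i],ce[i],p,(p-O)@yx,(p-O)@xx, 'delta tool x,y',(p-s['tcp_pos'])@yx,(p-s['tcp_pos'])@xx)
E
```

```text
wrist [306 188  24  25 463] [317.7149 199.8531] [0.4388 0.3968 0.082 ] 0.05886996578275217 -0.0038480061908978125 delta tool x,y 0.022422959509729848 -0.0010176432194270429
scene [123 270  30  24 485] [137.868  280.4742] [0.7717 0.6828 0.077 ] 0.2103148019715074 0.4081407824978033 delta tool x,y 0.17386779569848507 0.4109711454692741
```

>>> jog_arm(
  increments=[
    [[0.096,-0.004,0,0,0,0,0],[0,0,0.15,0,0,0,0],[0,0,0.15,0,0,0,0],[0,0,0.15,0,0,0,0],[0,0,0.15,0,0,0,0],[0,0,0,0,0,0,0],[0,0,0,0,0,0,0]],
  ],
)

```text
clock: 13.25
tcp_pos: [0.4375, 0.3982, 0.0293]
orientation: [-0.0, 0.567, 0.824, -0.001]
wrist_force: [0.5, 0.4, 0.6]
finger_gap: 0.0857
grip_force: 0.0
```

```bash
python3 - <<'E'
from h import *
np.set_printoptions(precision=4,suppress=True)
s=env.get_state(); print(s['tcp_pos'],s['wrist_force'])
d=cam('wrist');c=cam('scene')
a=cv2.resize(c['pixels'][200:320,270:390],(480,480),interpolation=3)
b=cv2.resize(d['pixels'][:,160:480],(320,480))
cv2.imwrite('pics/p6.png',np.hstack([a,b])[:,:,::-1])
E
```

```text
[0.4375 0.3982 0.0293] [0.4986 0.4052 0.5593]
```

View pics/p6.png

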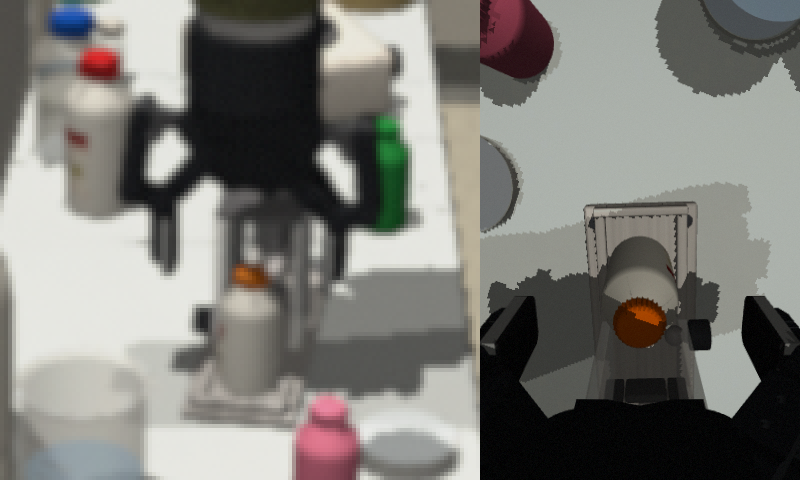

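Both pads straddle the bottle at cap level, and the bottle is centred (cap at wrist column about 319). I'll descend the rest, then close gently.

>>> jog_arm(
  increments=[
    [[0,0,0.04,0,0,0,0],[0,0,0.04,0,0,0,0],[0,0,0.04,0,0,0,0],[0,0,0,0,0,0,0],[0,0,0,0,0,0,0]],
  ],
)

```text
clock: 13.85
tcp_pos: [0.4375, 0.3981, -0.0014]
orientation: [-0.0, 0.567, 0.824, -0.001]
wrist_force: [-0.6, 0.2, -0.4]
finger_gap: 0.0855
grip_force: 0.0
```

>>> jog_arm(
  increments=[
    [[0,0,0.012,0,0,0,0],[0,0,0.012,0,0,0,0],[0,0,0,0,0,0,0],[0,0,0,0,0,0,0]],
  ],
)

```text
clock: 14.25
tcp_pos: [0.438, 0.3984, -0.0068]
orientation: [-0.0, 0.567, 0.824, 0.0]
wrist_force: [0.9, 0.2, -0.0]
finger_gap: 0.0856
grip_force: 0.0
```

>>> jog_arm(
  increments=[
    [[0,0,0,0,0,0,120],[0,0,0,0,0,0,120],[0,0,0,0,0,0,150],[0,0,0,0,0,0,200],[0,0,0,0,0,0,255],[0,0,0,0,0,0,255],[0,0,0,0,0,0,255],[0,0,0,0,0,0,255],[0,0,0,0,0,0,255]],
  ],
  force=35,
)

```text
clock: 15.15
tcp_pos: [0.4382, 0.3986, -0.0065]
orientation: [0.0, 0.567, 0.824, 0.0]
wrist_force: [0.0, 0.1, 3.3]
finger_gap: 0.0341
grip_force: 35.3
```

>>> jog_arm(
  increments=[
    [[0,0,-0.03,0,0,0,255],[0,0,-0.05,0,0,0,255],[0,0,-0.1,0,0,0,255],[0,0,-0.15,0,0,0,255],[0,0,-0.15,0,0,0,255],[0,0,-0.15,0,0,0,255],[0,0,0,0,0,0,255],[0,0,0,0,0,0,255]],
  ],
)

```text
clock: 15.95
tcp_pos: [0.4386, 0.3989, 0.1524]
orientation: [0.001, 0.567, 0.824, 0.001]
wrist_force: [-0.4, 0.0, -2.0]
finger_gap: 0.0347
grip_force: 35.1
```

```bash
python3 - <<'E'
from h import *
np.set_printoptions(precision=4,suppress=True)
s=env.get_state(); print(s['tcp_pos'],s['wrist_force'],s['finger_gap'])
d=cam('wrist');c=cam('scene');t=cam('top');C=dict(wrist=d,scene=c,top=t)
L={n:spotter.landmark_of('indicator',n) for n in C}
for n in C:
  for l in L[n][:4]:print(n,np.array(l['uv']),round(l['conf'],2))
for n in C:
  for l in spotter.landmark_of('cup_floor',n)[:2]: print('cup',n,np.array(l['uv']),round(l['conf'],2),atz(C[n],l['uv'],.081))
for z in(.03,.05,.07):print(proj(c,np.r_[s['tcp_pos'][:2],s['tcp_pos'][2]+z-.05]),z)
a=cv2.resize(c['pixels'][170:320,270:390],(480,600),interpolation=3)
b=cv2.resize(d['pixels'][:,200:440],(300,600))
cv2.imwrite('pics/p7.png',np.hstack([a,b])[:,:,::-1])
E
```

```text
[0.4386 0.3989 0.1524] [-0.4227  0.0471 -2.0242] 0.03465206980370704
wrist [246.4  80.4] 0.95
wrist [319.2 293.6] 0.67
scene [333.5 234.6] 0.95
scene [366.3 257.1] 0.82
scene [288.5 362. ] 0.66
scene [348.1 330.4] 0.55
top [162.8 299.5] 0.78
top [377.6 262.9] 0.75
top [232.4 322.7] 0.7
cup scene [340.9 204.4] 0.57 [0.6151 0.0537 0.081 ]
cup top [443.  190.3] 0.88 [0.6292 0.0228 0.081 ]
[331.9543 247.9744] 0.03
[332.1454 239.9658] 0.05
[332.3381 231.8455] 0.07
```

View pics/p7.png

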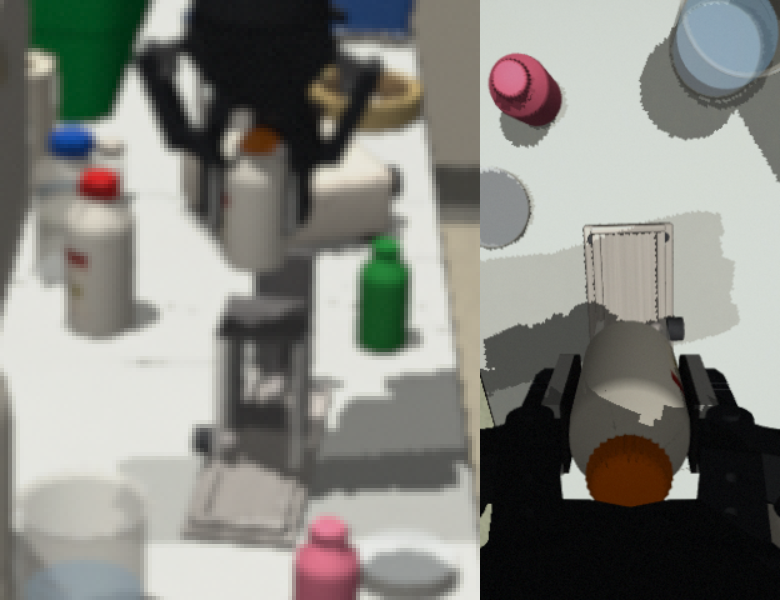

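The bottle is held upright, with its foot about 14.5 mm above the reported TCP. Next I'll move it, raised, beside the mixer for one close look at the cup.

>>> jog_arm(
  increments=[
    [[-0.06,0.015,-0.06,0,0,0,255],[-0.12,0.015,-0.06,0,0,0,255],[-0.18,0.015,-0.05,0,0,0,255],[-0.18,0.015,0,0,0,0,255],[-0.18,0.015,0,0,0,0,255],[-0.18,0.015,0,0,0,0,255],[-0.18,0.015,0,0,0,0,255],[-0.18,0.015,0,0,0,0,255],[-0.18,0.015,0,0,0,0,255],[-0.18,0.015,0,0,0,0,255],[-0.18,0.015,0,0,0,0,255],[-0.13,0.015,0,0,0,0,255],[-0.08,0.015,0,0,0,0,255],[0,0,0,0,0,0,255],[0,0,0,0,0,0,255]],
  ],
)

```text
clock: 17.9
tcp_pos: [0.6623, -0.054, 0.1925]
orientation: [-0.001, 0.568, 0.823, -0.0]
wrist_force: [0.0, 0.3, -0.7]
finger_gap: 0.0345
grip_force: 35.1
```

```bash
python3 - <<'E'
from h import *
np.set_printoptions(precision=4,suppress=True)
s=env.get_state(); Rt=rot(s['orientation']); T=s['tcp_pos'];print(T,Rt[:,2],s['wrist_force'],s['finger_gap'])
d=cam('wrist')
for n in('cup_floor','indicator','mixer'):
  for l in spotter.landmark_of(n,'wrist')[:3]:
    z={'cup_floor':.081,'indicator':T[2]+.0145,'mixer':0}[n]; p=atz(d,l['uv'],z); print(n,np.array(l['uv']),round(l['conf'],2),p,'tool',Rt.T@(p-T))
g=cv2.cvtColor(d['pixels'],cv2.COLOR_RGB2HSV)
m=cv2.inRange(g,(3,120,50),(20,255,255)); k,l,st,ce=cv2.connectedComponentsWithStats(m); i=1+st[1:,4].argmax()
p=atz(d,ce[i],T[2]+.0145+.074); print('cap',st[i],'tool',Rt.T@(p-T))
save(d,'w8.png')
E
```

```text
[ 0.6623 -0.054   0.1925] [-0.0012  0.0007 -1.    ] [ 0.0363  0.3022 -0.6742] 0.03454898910467905
cup_floor [322.1 115.3] 0.98 [0.6336 0.0282 0.081 ] tool [0.0869 0.0025 0.1116]
indicator [321.4 292.6] 0.56 [ 0.6657 -0.0581  0.207 ] tool [-0.005   0.0016 -0.0145]
mixer [317.1 118.7] 0.96 [0.6289 0.0277 0.    ] tool [ 0.088  -0.002   0.1926]
cap [ 285  347   69   58 3210] tool [ 0.0019  0.0005 -0.0885]
```

View pics/w8.png

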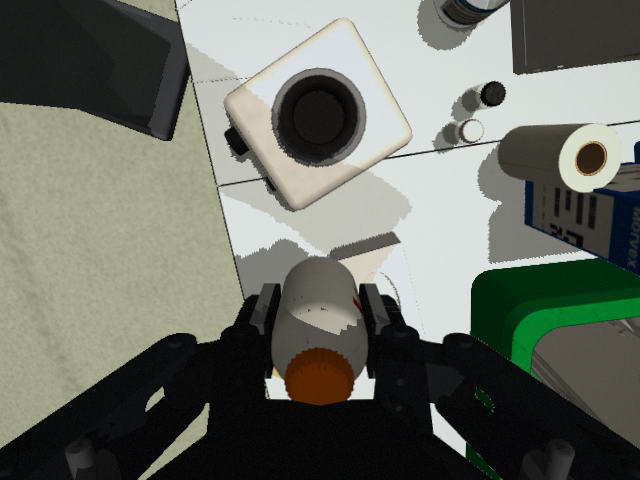

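The cup is at (320,116), about 88 mm along tool x from the bottle. I'll shift over it, lower the foot to about 8 mm above the rim, and check.

>>> jog_arm(
  increments=[
    [[0.07,0.004,0,0,0,0,255],[0.11,0,0,0,0,0,255],[0.11,0,0,0,0,0,255],[0.064,0,0,0,0,0,255],[0,0,0,0,0,0,255],[0,0,0.1,0,0,0,255],[0,0,0.12,0,0,0,255],[0,0,0.12,0,0,0,255],[0,0,0.05,0,0,0,255],[0,0,0,0,0,0,255],[0,0,0,0,0,0,255]],
  ],
)

```text
clock: 19.2
tcp_pos: [0.6327, 0.0291, 0.0967]
orientation: [0.001, 0.567, 0.823, 0.0]
wrist_force: [0.9, -0.1, -0.8]
finger_gap: 0.0345
grip_force: 35.1
```

```bash
python3 - <<'E'
from h import *
np.set_printoptions(precision=4,suppress=True)
s=env.get_state(); Rt=rot(s['orientation']); T=s['tcp_pos'];print(T,s['wrist_force'])
d=cam('wrist');c=cam('scene');t=cam('top')
for n,q in(('wrist',d),('scene',c),('top',t)):
  for l in spotter.landmark_of('cup_floor',n)[:2]: p=atz(q,l['uv'],.081); print(n,np.array(l['uv']),round(l['conf'],2),p,'tool',Rt.T@(p-T))
a=cv2.resize(c['pixels'][140:240,290:390],(400,400),interpolation=3)
b=cv2.resize(np.clip(d['pixels'][180:420,200:440]*1.5,0,255).astype('uint8'),(400,400),interpolation=3)
cv2.imwrite('pics/p9.png',np.hstack([a,b])[:,:,::-1])
E
```

```text
[0.6327 0.0291 0.0967] [ 0.8642 -0.144  -0.8099]
scene [338.3 201.8] 0.5 [0.6317 0.0405 0.081 ] tool [0.0111 0.0031 0.0157]
top [440.7 191.1] 0.51 [0.6273 0.0279 0.081 ] tool [ 0.0009 -0.0055  0.0157]
```

View pics/p9.png

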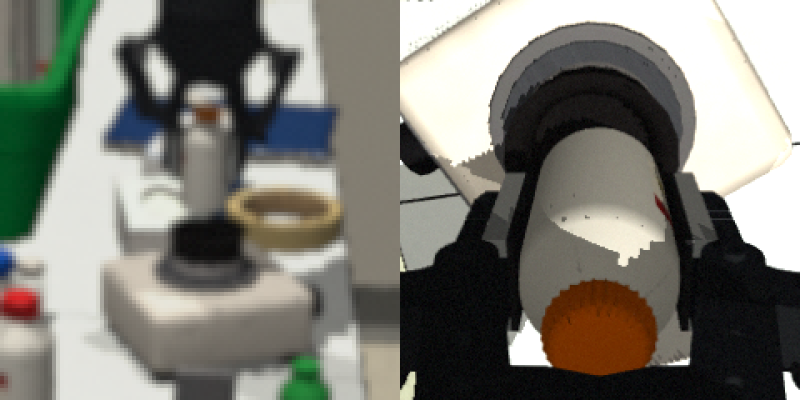

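In the scene the bottle lines up over the cup. The wrist view shows the cup about 2 mm toward -y (collar centre 592 against bottle 600). I'll correct that and lower into the cup mouth.

>>> jog_arm(
  increments=[
    [[0,-0.008,0.02,0,0,0,255],[0,0,0.03,0,0,0,255],[0,0,0.03,0,0,0,255],[0,0,0.016,0,0,0,255],[0,0,0,0,0,0,255],[0,0,0,0,0,0,255]],
  ],
)

```text
clock: 20.1
tcp_pos: [0.63, 0.0286, 0.0714]
orientation: [-0.0, 0.567, 0.824, -0.0]
wrist_force: [-0.2, -0.5, -0.8]
finger_gap: 0.0347
grip_force: 35.1
```

>>> jog_arm(
  increments=[
    [[0,0,0.006,0,0,0,255],[0,0,0.006,0,0,0,255],[0,0,0.006,0,0,0,255],[0,0,0,0,0,0,255],[0,0,0,0,0,0,255]],
  ],
)

```text
clock: 20.6
tcp_pos: [0.6301, 0.0286, 0.0672]
orientation: [-0.0, 0.567, 0.824, 0.0]
wrist_force: [-0.2, -0.2, -1.2]
finger_gap: 0.034
grip_force: 35.1
```

>>> jog_arm(
  increments=[
    [[0,0,0.006,0,0,0,255],[0,0,0.006,0,0,0,255],[0,0,0,0,0,0,255],[0,0,0,0,0,0,255]],
  ],
)

```text
clock: 21.0
tcp_pos: [0.6304, 0.0286, 0.0646]
orientation: [0.0, 0.567, 0.824, 0.0]
wrist_force: [-0.8, 0.4, 2.5]
finger_gap: 0.0343
grip_force: 35.5
```

>>> jog_arm(
  increments=[
    [[0,0,0.008,0,0,0,255],[0,0,0,0,0,0,255],[0,0,0,0,0,0,255]],
  ],
)

```text
clock: 21.3
tcp_pos: [0.6304, 0.0286, 0.0625]
orientation: [0.0, 0.567, 0.824, 0.0]
wrist_force: [-1.3, 0.3, 3.8]
finger_gap: 0.0343
grip_force: 35.6
```

Contact began at TCP z of about 0.0655, so I'll press 5 mm more to reach about 8 mm.

>>> jog_arm(
  increments=[
    [[0,0,0.008,0,0,0,255],[0,0,0.008,0,0,0,255],[0,0,0.004,0,0,0,255],[0,0,0,0,0,0,255],[0,0,0,0,0,0,255],[0,0,0,0,0,0,255]],
  ],
)

```text
clock: 21.9
tcp_pos: [0.6304, 0.0286, 0.0577]
orientation: [0.0, 0.567, 0.824, 0.0]
wrist_force: [-1.5, 0.9, 6.6]
finger_gap: 0.0345
grip_force: 35.8
```

```bash
python3 - <<'E'
from h import *
np.set_printoptions(precision=4,suppress=True)
F=[]
c=cam('scene')
for i in range(5): d=cam('wrist'); s=env.get_state(); F.append(s['wrist_force'])
print(np.mean(F,0),s['tcp_pos'],s['finger_gap'],s['ft_torque'])
a=cv2.resize(c['pixels'][160:230,305:375],(400,400),interpolation=3)
b=cv2.resize(np.clip(d['pixels'][180:420,200:440]*1.6,0,255).astype('uint8'),(400,400),interpolation=3)
cv2.imwrite('pics/p10.png',np.hstack([a,b])[:,:,::-1])
E
```

```text
[-1.3931 -0.218   6.5056] [0.6304 0.0286 0.0577] 0.0343942436445285 [-0.0205  0.2814 -0.0323]
```

View pics/p10.png

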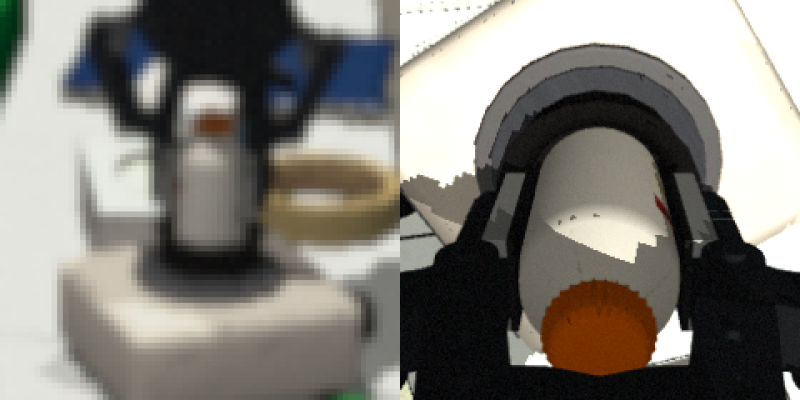

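The sleeve is down in the collar and the bottle is seated and upright in the cup. The force of about 7.4 N implies roughly 7.5 mm depth. I'll hold for 3 s, then hand in.

>>> jog_arm(
  increments=[
    [[0,0,0,0,0,0,255],[0,0,0,0,0,0,255],[0,0,0,0,0,0,255],[0,0,0,0,0,0,255],[0,0,0,0,0,0,255],[0,0,0,0,0,0,255],[0,0,0,0,0,0,255],[0,0,0,0,0,0,255],[0,0,0,0,0,0,255],[0,0,0,0,0,0,255],[0,0,0,0,0,0,255],[0,0,0,0,0,0,255],[0,0,0,0,0,0,255],[0,0,0,0,0,0,255],[0,0,0,0,0,0,255],[0,0,0,0,0,0,255],[0,0,0,0,0,0,255],[0,0,0,0,0,0,255],[0,0,0,0,0,0,255],[0,0,0,0,0,0,255]],
  ],
)

```text
clock: 24.2
tcp_pos: [0.6304, 0.0286, 0.0577]
orientation: [0.0, 0.567, 0.824, 0.0]
wrist_force: [-1.2, 0.0, 6.9]
finger_gap: 0.0343
grip_force: 35.8
```

>>> jog_arm(
  increments=[
    [[0,0,0,0,0,0,255],[0,0,0,0,0,0,255],[0,0,0,0,0,0,255],[0,0,0,0,0,0,255],[0,0,0,0,0,0,255],[0,0,0,0,0,0,255],[0,0,0,0,0,0,255],[0,0,0,0,0,0,255],[0,0,0,0,0,0,255],[0,0,0,0,0,0,255]],
  ],
)

```text
clock: 25.2
tcp_pos: [0.6304, 0.0286, 0.0577]
orientation: [0.0, 0.567, 0.824, 0.0]
wrist_force: [-1.0, 0.7, 6.2]
finger_gap: 0.0345
grip_force: 35.8
```

```bash
python3 -c "
from h import *
s=env.get_state();print(s['tcp_pos'],s['wrist_force'])
print(ticket.hand_in())"
```

```text
[0.63042428 0.02857389 0.05771684] [-1.03484789  0.73545868  6.21420582]
the job is handed in; nothing more can be done
None
```

I handed the job in at about 25 s with the bottle still gripped and pressed in the cup; no verdict came back. The slide was pushed home and sprang back, and the cup was held about 7.5 mm down (estimated from force) for over 3 s; nothing else was seen to be disturbed.

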